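Lock down the medal and take its picture

TASK

Turn the dark steel bayonet ring on the cork-lined coin block clockwise (seen from above) all the way to its locked stop, so that the medal is held down. Only then squeeze the orange trigger of the imaging unit fully against its black grip, hold it squeezed for a good second while the picture is taken, and let it spring back. Leave the ring locked and do not disturb the medal capsule, the loupe or the snuff box.

Things in the scene. Friction and masses are not known exactly. Their poses are not given: they have to be found in the camera images.
- vise: Fixed cast-iron bench vise, 175 mm long in x (28 mm brass screw knob at its -x end, 59 mm high), 70 mm wide in y, jaws 75 mm high, holding the coin block. Origin on the shelf under the bayonet ring's axis; z up.
- block_top (a point): Centre of the coin block's flat cork top, 85 mm above the shelf and above all of the vise; 64 x 76 mm. A copper medal lies here inside the ring. Axes as vise. Dots on the cork show where the red lug stands: white (45 deg from -x towards +y) fully open, green (45 deg from +x towards +y) locked.
- ring (a joint): Turn of the bayonet ring in rad about its upright axis: 0 open, grows clockwise seen from above, 1.571 (hard stop) locked. It starts between 0.1 and 0.45 and turns with steady friction (about 0.06 N m), staying wherever it is left.
- ring_lugs (a point): On the ring's axis, half-way up its lugs, 103.5 mm above the shelf. Dark steel ring 60 mm outside, 46 inside, top 91.5 mm above the shelf. Two lugs stand on it on this point's +y and -y: flat outer faces 50 mm apart, each 18 mm wide (x), 7 thick, tops 10 mm above this point; the +y one is red. Axes turn with the ring; z up.
- imager: Fixed imaging unit. Origin on the shelf under its grip's middle, z up, front = -y. Grey housing 84 mm wide (x), y -113 to 57 mm, 48 high. Upright black pistol grip 26 mm wide (x), y -14 to 14, top 150 mm above the shelf; a foot round it, y -35 to 11, 60 high. Lens tube in front, y -85 to -130, up to 135 mm high.
- grip_back (a point): Middle of the black grip's back face (14 mm behind the grip's centre), 112 mm above the shelf, level with the trigger's pad. Axes as imager.
- trigger_pad (a point): Foremost point of the orange trigger's rounded pad (16 mm wide in x), 112 mm above the shelf. Released it lies 54 mm in front (-y) of grip_back, fully squeezed 44 mm. The trigger is an upright plate before the grip, top 126 mm above the shelf, hinged at its foot 50 mm below the pad. Axes turn with it.
- trigger (a joint): Trigger's squeeze in rad: 0 released, 0.2 fully squeezed (hard stop). A spring returns it; at the pad it takes about 2.5 N to start and 9 N fully squeezed. The pad moves 10 mm back, towards the grip.
- capsule: Bystander: spare bronze medal in a round plastic capsule, 60 mm across, 10 mm high, lying loose. Origin under its centre.
- loupe: Bystander: tortoiseshell loupe lying loose, 118 mm long along its y (54 mm lens at -y), 10 mm high. Origin under its middle.
- snuffbox: Bystander: tarnished silver snuff box 50 x 72 x 23 mm, lying loose. Origin under its centre.
Mind the look-alikes: they are no part of the job. Leave any purple look-alike of the imager alone.

How it is judged:
On the way, in this order (a step that is already met when the one before it is completed fails the run):
1. the ring is turned clockwise home to its locked stop (value of joint ring above 1.5 rad), for 0.2 s.
2. the trigger is held fully squeezed for 0.8 s with the ring locked (value of joint trigger above 0.17 rad and value of joint ring above 1.5 rad), for 0.8 s.
3. the trigger is let go and has sprung back (value of joint trigger below 0.03 rad), for 0.2 s.
At the end, for the whole second after the job is handed in: The ring rests locked (joint above 1.5 rad of 1.571), the trigger is back at rest (below 0.03 rad), and capsule, loupe and snuff box are within 20 mm of where they began (value of joint ring above 1.5 rad and value of joint trigger below 0.03 rad and not (velocity of joint ring above 0.05 rad/s) and not (velocity of joint ring below -0.05 rad/s) and distance of each of capsule, loupe, snuffbox from where it was at the start of the episode below 0.02 m); the robot touches nothing.
It fails at once if the trigger is squeezed half-way or more before the ring is locked (value of joint trigger above 0.1 rad and value of joint ring below 1.4 rad).
It fails at once if the capsule is pushed more than 20 mm or tipped (distance of capsule from where it was at the start of the episode above 0.02 m or angle between capsule's own z axis and vertical above 0.35 rad).
It fails at once if the loupe is pushed more than 20 mm or tipped (distance of loupe from where it was at the start of the episode above 0.02 m or angle between loupe's own z axis and vertical above 0.35 rad).
It fails at once if the snuffbox is pushed more than 20 mm or tipped (distance of snuffbox from where it was at the start of the episode above 0.02 m or angle between snuffbox's own z axis and vertical above 0.35 rad).
It also fails if it takes over 48 s, if anything falls off the work surface, if the arm or the gripper's body presses on something with over 40 N, if the wrist force passes 120 N, or if a joint passes its speed limit or range.

ROBOT

A 6-joint arm with a two-finger parallel gripper is mounted at the origin on the work surface. World frame = base frame: x ahead of the robot, y to its left, z up, the work surface at z = 0. Lengths are in m, angles in rad, forces in N, time in s.
With the tool pointing down it reaches from about 0.375 to 0.9 m from the base axis. Payload 3.1 kg.
Tool frame: the origin (TCP) lies on the front face of the gripper's body, between the roots of the fingers; the fingertips stand 70 mm ahead of it and the grasp point (between the pads) lies 51 mm ahead of it (arm.tip_reach is the distance from the TCP to the fingertips, in m); z points along the fingers, y is the direction in which the jaws open and shut (so a half turn about z gives the same grasp; the last joint's range is limited). The gripper opens to 87 mm and grips with 3 to 60 N. Pads are 19 mm wide; open, the fingers measure 117 mm over their backs; the gripper's body (75 mm by 190 mm) begins 51 mm behind the grasp point.
Start: joints at [-1.353, 0.527, 1.433, -0, 1.181, -0.178], TCP at [0.241, -0.577, 0.292] pointing down, gripper open.
Joint ranges: [-3.08, 3.08], [-0.75, 2.2], [0.22, 2.44], [-1.43, 4.57], [0, 2.65], [-2.85, 2.85]. Speed limits (rad/s): [2.79, 2.79, 3.14, 3.14, 3.14, 3.14].

INTERFACE

Orientations are given as a unit quaternion [w, x, y, z].
In Python, from workcell import arm gives the robot as it stands.
- The arm moves only by the tool step_arm, never from a script. Its argument "steps" is a list of rows, each a list of 6 numbers: the shift along the tool's x, y, z in cm, then the turn, a rotation vector about the tool's x, y, z in degrees. A call has 1 to 10 rows; each row is the pose to reach, as a shift and turn from the pose commanded when the call began, along the tool's axes at that moment; what a row does not reach only later rows make up. A row lasts 1/12 s, in which the tool goes at most 41.7 mm and 7.16 degrees, less where a joint would pass 70% of its speed; a pose out of reach is approached as far as the arm can. A call with a gripper value outside its range is refused whole. "claw" is the gripper command: -1 is shut, 1 is fully open, values between are in proportion, set as the call begins (left out, the last holds). The fingers move at their own pace and stop on an object; "newtons" is the grip in N (left out, the last holds). Time passes only in rows, so rows that repeat a pose let the fingers close. It gives the time, the measured TCP pose, the force and the opening at its end, in the units of the state.
- arm.get_obs(): the state, without advancing time (a new reading comes with each control period).
- arm.camera(name): name is "scene" or "top" or "wrist"; returns a dict with "img" (420x560x3 uint8, red, green, blue), "range_z" (420x560 float32, m along the optical axis (not along the pixel's ray), 0 where there is no reading), "intrinsics" (3x3 intrinsics, pixels), "rvec" (rotation vector, rad) and "tvec" (3), from world to camera coordinates, as OpenCV has them. Camera axes: x right, y down, z forward; pixel columns grow to the right and rows downward; lengths in m; the calibration is good to about 2 mm. A picture is of the moment at which its call begins.
- arm.sign_off(): hands the job in, once; it reports no verdict.
The state is a dict: "time": time; "joint_positions": joint angles; "joint_vel": joint speeds; "effort": joint torques, N m; "eef_pos": TCP position; "orientation": TCP orientation; "contact_force": force on the tool from outside, world axes, zero at the start; "torque": the same for the moment, N m; "grip_width": finger opening in m.
Only numpy, scipy, OpenCV 4.12 (cv2) and the standard library are available. Lean on these libraries where they do the work, as an engineer would, in place of code of your own. Each camera call takes 0.05 s, during which the arm holds its last target.

## Working session

There is one attempt and no reset: what is moved stays moved. The work goes in short steps, Python scripts to look and compute and a tool call to move; the robot and the scene stay as the last step left them, time stands still between calls to the robot, and variables do not carry over. Pictures are saved under pics/ and viewed, and the job is handed in when it is done.

Besides the shell and the picture viewer there is one more tool, called after "Call:" as name(argument=value, ...), one argument or row to a line, values as JSON. step_arm: Moves the arm, as the interface text tells. Its arguments: {"type":"object","properties":{"steps":{"type":"array","items":{"type":"array","items":{"type":"number"}}},"claw":{"type":"number"},"newtons":{"type":"number"}},"required":["steps"]}

```bash
mkdir -p pics; ls
python3 - <<'E'
from workcell import arm
import cv2, numpy as np
for n in ["scene","top","wrist"]:
    c=arm.camera(n); cv2.imwrite(f"pics/{n}0.png",c["img"][:,:,::-1]); np.savez(f"pics/{n}0.npz",**c)
    R=cv2.Rodrigues(np.array(c["rvec"]))[0]; print(n,-R.T@np.array(c["tvec"]).ravel(), R[2], c["intrinsics"][0])
print(arm.get_obs())
E
```

```text
pics
scene [1.1743955  0.15337416 0.7475177 ] [-0.67987847 -0.14055278 -0.71972924] [392.78455939   0.         280.40651098]
top [0.47829408 0.03385485 1.18999194] [ 0.102419    0.01907743 -0.99455839] [411.56200505   0.         273.85904072]
wrist [ 0.31545845 -0.54506574  0.38360216] [-0.27476047 -0.11184306 -0.95498577] [303.6393879    0.         281.66407465]
{'time': 0.15, 'joint_positions': array([-1.35352190e+00,  5.28294290e-01,  1.43359254e+00, -1.23507297e-05,
        1.18140469e+00, -1.78498017e-01]), 'joint_vel': array([ 0.00113438, -0.0021667 , -0.00305931,  0.00072527,  0.00209487,
       -0.00112432]), 'effort': array([ 2.65775116e-04, -4.40431988e+01, -1.76842368e+01,  6.34088041e-02,
        5.52411529e-02, -9.78585695e-05]), 'eef_pos': array([ 0.24087994, -0.57623893,  0.29147564]), 'orientation': array([-8.49167042e-04,  9.80483515e-01,  1.96599480e-01, -2.21780479e-05]), 'contact_force': array([-0.35077123,  0.31479809, -0.70300885]), 'torque': array([ 0.00346829,  0.016616  , -0.02079   ]), 'grip_width': 0.08702052016814939}
```

View pics/scene0.png

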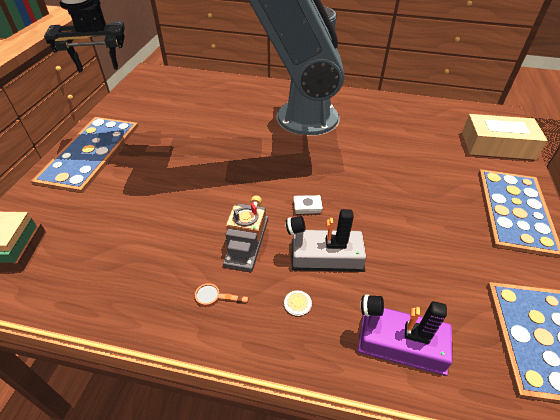

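View pics/top0.png

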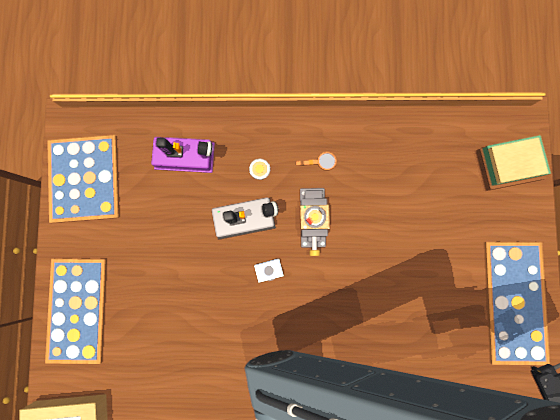

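Run:
```python
import cv2, numpy as np
t=cv2.imread("pics/top0.png"); s=cv2.imread("pics/scene0.png")
cv2.imwrite("pics/topc.png",cv2.resize(t[140:290,200:350],None,fx=4,fy=4,interpolation=cv2.INTER_CUBIC))
cv2.imwrite("pics/scenec.png",cv2.resize(s[185:285,210:380],None,fx=4.7,fy=4.7,interpolation=cv2.INTER_CUBIC))
```

```text
(no output)
```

View pics/topc.png

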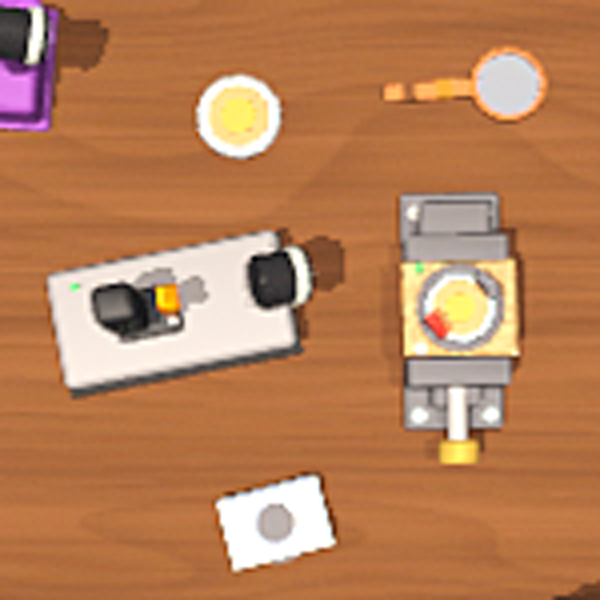

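View pics/scenec.png

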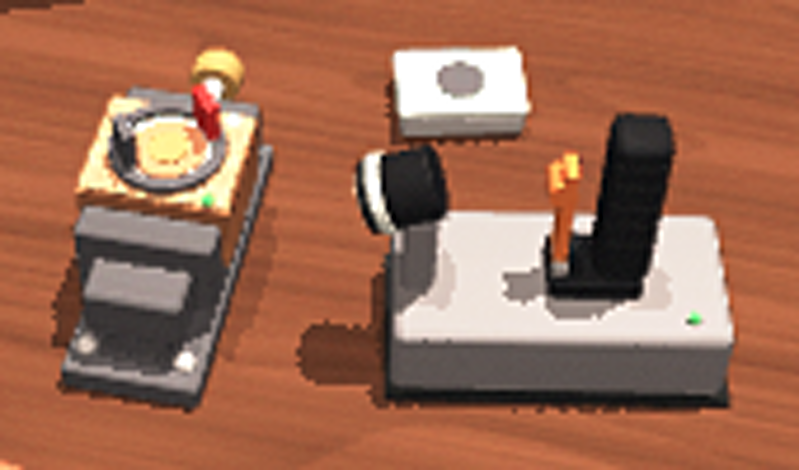

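```bash
cat > h.py <<'E'
import cv2, numpy as np
def cloud(c):
    K=np.array(c["intrinsics"]);R=cv2.Rodrigues(np.array(c["rvec"]).astype(float))[0];t=np.array(c["tvec"]).ravel()
    z=np.array(c["range_z"]).astype(float);h,w=z.shape
    u,v=np.meshgrid(np.arange(w),np.arange(h))
    P=np.stack([(u-K[0,2])/K[0,0]*z,(v-K[1,2])/K[1,1]*z,z],-1)
    W=(P-t)@R; W[z<=0]=np.nan
    return W
def ray(c,u,v,h):
    K=np.array(c["intrinsics"]);R=cv2.Rodrigues(np.array(c["rvec"]).astype(float))[0];t=np.array(c["tvec"]).ravel()
    o=-R.T@t; d=R.T@np.array([(u-K[0,2])/K[0,0],(v-K[1,2])/K[1,1],1]); return o+d*(h-o[2])/d[2]
def proj(c,p):
    return cv2.projectPoints(np.array(p,float).reshape(-1,3),np.array(c["rvec"]),np.array(c["tvec"]),np.array(c["intrinsics"]),None)[0].reshape(-1,2)
E
python3 - <<'E'
from h import *
for n in ["top","scene"]:
    c=np.load(f"pics/{n}0.npz"); W=cloud(c); img=c["img"].astype(int); r,g,b=[img[:,:,i] for i in range(3)]
    hsv=cv2.cvtColor(c["img"],cv2.COLOR_RGB2HSV).astype(int)
    def show(name,m):
        p=W[m]; 
        if len(p)<1: print(n,name,0);return
        q=(p[:,:2]*1000).astype(np.float32); rc=cv2.minAreaRect(q)
        print(n,name,len(p),"med",np.nanmedian(p,0).round(4),"rect",np.round(rc[0],1),np.round(rc[1],1),round(rc[2],1),"z",p[:,2].min().round(3),p[:,2].max().round(3))
    X,Y,Z=W[...,0],W[...,1],W[...,2]
    box=(X>.4)&(X<.75)&(Y>-.15)&(Y<.2)
    pur=(b>g+60)&(r>g+40)
    show("housing top",box&(abs(Z-.048)<.006)&(hsv[...,1]<60)&(Y>-.02))
    show("cork",box&(abs(Z-.085)<.006)&(Y<-.02)&(X<.64)&(hsv[...,1]>60)&(hsv[...,2]>120))
    show("ring/cork all",box&(abs(Z-.088)<.012)&(Y<-.03))
    show("grip",box&(Z>.14)&(Y>0.0))
    show("lens",box&(Z>.1)&(Y>0.0)&(Y<0.05))
    show("orange",box&(hsv[...,0]<22)&(hsv[...,1]>150)&(hsv[...,2]>180)&(Z>.09)&(Y>0))
    show("red",box&((hsv[...,0]<6)|(hsv[...,0]>174))&(hsv[...,1]>150)&(r>120)&(Z>.085)&(Y<0))
    show("lugs",box&(Z>.106)&(Y<-.02))
    show("brass",box&(Z>.02)&(Z<.075)&(hsv[...,0]>18)&(hsv[...,0]<30)&(hsv[...,1]>110)&(hsv[...,2]>150)&(Y<-.0)&(X<.55))
    show("green",box&(g>r+60)&(g>b+50))
E
```

```text
top housing top 1059 med [0.5769 0.1252 0.0482] rect [583.2  90.3] [107.  219.5] 0.1 z 0.042 0.054
top cork 353 med [ 0.5794 -0.0582  0.0866] rect [581.2 -55.8] [62.8 70.6] 0.4 z 0.08 0.091
top ring/cork all 602 med [ 0.5789 -0.0606  0.087 ] rect [579.3 -61.1] [ 60.2 100.8] 89.8 z 0.076 0.099
top grip 107 med [0.5758 0.1727 0.1497] rect [577.2 172.8] [25.8 28. ] 9.9 z 0.141 0.155
top lens 21 med [0.5968 0.0488 0.1162] rect [599.6  47.6] [28.7  2.7] 0.1 z 0.103 0.124
top orange 18 med [0.5835 0.1375 0.1202] rect [582.5 136.5] [10.9 17.8] 62.2 z 0.11 0.125
top red 17 med [ 0.5665 -0.0367  0.1135] rect [568.2 -37.7] [13.7 10.5] 42.8 z 0.086 0.119
top lugs 40 med [ 0.58   -0.0534  0.1142] rect [580.5 -53.1] [17.1 50.1] 40.0 z 0.106 0.119
top brass 53 med [ 0.4834 -0.0545  0.0573] rect [484.7 -54.9] [13.7 22.2] 0.2 z 0.052 0.062
top green 4 med [ 0.6078 -0.0275  0.0874] rect [607.9 -27.5] [2.8 3.1] 87.2 z 0.085 0.088
scene housing top 1204 med [0.6004 0.124  0.0468] rect [584.4  90.5] [219.  107.3] 89.5 z 0.042 0.054
scene cork 331 med [ 0.59   -0.0523  0.0855] rect [580.9 -55.1] [65.7 69.5] 0.4 z 0.079 0.091
scene ring/cork all 526 med [ 0.5926 -0.058   0.0863] rect [581.4 -60. ] [99.1 59.5] 0.2 z 0.076 0.099
scene grip 134 med [0.5822 0.1733 0.1475] rect [578.  173.7] [26.8 27.6] 8.3 z 0.14 0.151
scene lens 12 med [0.6025 0.0486 0.1157] rect [602.2  48. ] [18.8  3.7] 1.2 z 0.112 0.117
scene orange 53 med [0.589  0.1417 0.1149] rect [584.1 140.9] [18.5 12.2] 17.1 z 0.09 0.127
scene red 46 med [ 0.5709 -0.0343  0.1071] rect [568.4 -35.4] [18.8  7.2] 44.6 z 0.092 0.115
scene lugs 56 med [ 0.5748 -0.0417  0.112 ] rect [580.9 -52. ] [18.2 50.3] 38.3 z 0.106 0.115
scene brass 22 med [ 0.4853 -0.0527  0.0559] rect [484.7 -53.8] [13.2 20.6] 3.2 z 0.05 0.058
scene green 4 med [ 0.6065 -0.0253  0.084 ] rect [605.6 -25.9] [7.4 2.2] 15.2 z 0.083 0.085
```

Call:
step_arm(
  steps=[
    [4,-2.7,0.3,0,0,-1],
    [8,-5.4,0.6,0,0,-2],
    [12,-8.1,0.9,0,0,-3],
    [15,-10.5,1.2,0,0,-5],
    [18,-12.5,1.5,0,0,-6],
    [21,-14.5,1.8,0,0,-7],
    [24,-16.5,2,0,0,-8],
    [27,-18.5,2.2,0,0,-9],
    [30,-20.5,2.4,0,0,-10],
    [33,-22.5,2.6,0,0,-11],
  ],
  claw=1,
  newtons=20,
)

```text
time: 0.98
eef_pos: [0.4594, -0.24, 0.266]
orientation: [-0.0, 0.957, 0.29, -0.0]
contact_force: [1.1, -0.7, 0.4]
grip_width: 0.0871
```

Run:
```python
from h import *
for n in ["top","scene"]:
    c=np.load(f"pics/{n}0.npz"); W=cloud(c); hsv=cv2.cvtColor(c["img"],cv2.COLOR_RGB2HSV).astype(int)
    X,Y,Z=W[...,0],W[...,1],W[...,2]
    def m2(m,name):
        m=cv2.morphologyEx(m.astype(np.uint8),cv2.MORPH_OPEN,np.ones((3,3)))
        k,l,s,_=cv2.connectedComponentsWithStats(m); i=1+np.argmax(s[1:,4]); p=W[l==i]
        rc=cv2.minAreaRect((p[:,:2]*1000).astype(np.float32)); print(n,name,len(p),np.round(rc,1) if 0 else rc)
    box=(X>.4)&(X<.75)
    m2(box&(abs(Z-.048)<.005)&(Y>.02)&(Y<.26)&(hsv[...,1]<80),"housing")
    m2(box&(abs(Z-.085)<.02)&(Y<-.02)&(Y>-.11)&(X<.63)&(X>.53),"cork+jaws")
    m2(box&(abs(Z-.072)<.006)&(Y<-.01)&(Y>-.11),"jaws")
```

```text
top housing 1222 ((582.2528076171875, 144.9729461669922), (83.58102416992188, 161.5835723876953), 11.48399829864502)
top cork+jaws 912 ((580.6847534179688, -55.88338088989258), (98.56841278076172, 70.5048828125), 0.03493119776248932)
top jaws 70 ((538.5623168945312, -37.52876281738281), (19.25238609313965, 32.495418548583984), 0.1829252541065216)
scene housing 1402 ((583.2533569335938, 146.58944702148438), (82.84288787841797, 161.17626953125), 10.92596435546875)
scene cork+jaws 862 ((580.106201171875, -54.80400848388672), (69.34709930419922, 99.7802963256836), 89.99678802490234)
scene jaws 304 ((622.2615966796875, -51.189659118652344), (23.935462951660156, 74.9485855102539), 0.0546310693025589)
```

Call:
step_arm(
  steps=[
    [3.4,-1.5,0.3,0,0,-1],
    [7,-3,0.6,0,0,-2],
    [10.5,-4.5,0.9,0,0,-3],
    [14,-6,1.1,0,0,-4],
    [17.5,-7.5,1.4,0,0,-5],
    [20,-8.5,1.6,0,0,-6],
    [20.5,-8.8,1.6,0,0,-6.3],
    [20.5,-8.8,1.6,0,0,-6.3],
    [20.5,-8.8,1.6,0,0,-6.3],
  ],
)

```text
time: 1.73
eef_pos: [0.58, -0.055, 0.25]
orientation: [-0.0, 0.94, 0.342, -0.001]
contact_force: [-0.2, 0.2, -0.1]
grip_width: 0.0867
```

Run:
```python
from workcell import arm
from h import *
c=arm.camera("wrist"); np.savez("pics/w1.npz",**c); cv2.imwrite("pics/w1.png",c["img"][:,:,::-1])
o=arm.get_obs(); print(o["eef_pos"],o["orientation"],o["joint_positions"])
W=cloud(c); hsv=cv2.cvtColor(c["img"],cv2.COLOR_RGB2HSV).astype(int)
X,Y,Z=W[...,0],W[...,1],W[...,2]
near=np.hypot(X-.581,Y+.053)<.045
def rc(m,n):
    m=cv2.morphologyEx(m.astype(np.uint8),cv2.MORPH_OPEN,np.ones((3,3)))>0
    p=W[m]; print(n,len(p),p.mean(0).round(4) if len(p) else 0,cv2.minAreaRect((p[:,:2]*1000).astype(np.float32)) if len(p)>3 else 0, np.percentile(p[:,2],[2,98]) if len(p) else 0)
rc(near&(Z>.106)&(Z<.12),"lugs")
rc(near&(Z>.106)&(Z<.12)&(hsv[...,1]>150),"red")
rc(near&(Z>.089)&(Z<.094)&(hsv[...,1]<80),"ring")
```

```text
[ 0.57982508 -0.05570001  0.25008407] [-2.48702977e-05  9.39881406e-01  3.41500531e-01 -5.73943037e-04] [-2.87237455e-01  5.22355248e-01  1.58373110e+00 -7.45486855e-04
  1.03645958e+00  5.86912819e-01]
lugs 424 [ 0.5811 -0.053   0.1127] ((580.1925659179688, -53.18621063232422), (18.315248489379883, 49.79359436035156), 38.77044677734375) [0.10729239 0.11443281]
red 196 [ 0.5677 -0.0357  0.1128] ((567.138427734375, -36.037071228027344), (17.183752059936523, 6.6253581047058105), 38.46717071533203) [0.1074682  0.11455752]
ring 978 [ 0.584  -0.0505  0.091 ] ((581.8101196289062, -53.74052429199219), (58.492889404296875, 55.584346771240234), 56.833770751953125) [0.08937477 0.09243199]
```

View pics/w1.png

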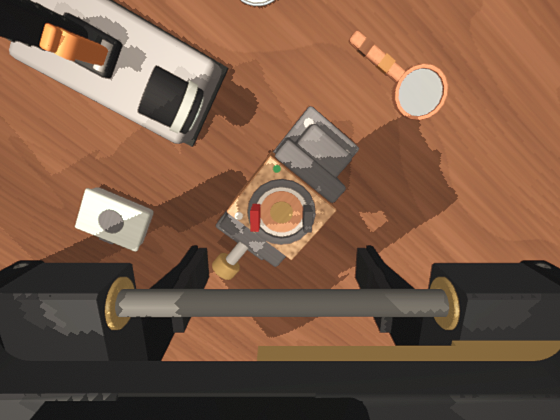

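Call:
step_arm(
  steps=[
    [0.2,-0.2,2,0,0,1.2],
    [0.2,-0.2,4,0,0,1.2],
    [0.2,-0.2,6,0,0,1.2],
    [0.2,-0.2,7.5,0,0,1.2],
    [0.2,-0.2,8.5,0,0,1.2],
    [0.2,-0.2,8.5,0,0,1.2],
    [0.2,-0.2,8.5,0,0,1.2],
    [0.2,-0.2,8.5,0,0,1.2],
  ],
)

```text
time: 2.45
eef_pos: [0.5812, -0.0529, 0.1662]
orientation: [0.001, 0.943, 0.331, 0.001]
contact_force: [1.0, 0.3, -0.2]
grip_width: 0.087
```

Call:
step_arm(
  steps=[
    [0,0,0,0,0,0],
    [0,0,0,0,0,0],
    [0,0,0,0,0,0],
    [0,0,0,0,0,0],
    [0,0,0,0,0,0],
    [0,0,0,0,0,0],
    [0,0,0,0,0,0],
    [0,0,0,0,0,0],
  ],
  claw=-1,
  newtons=15,
)

```text
time: 3.12
eef_pos: [0.5815, -0.0528, 0.1654]
orientation: [0.001, 0.943, 0.332, 0.001]
contact_force: [1.4, -2.9, -0.6]
grip_width: 0.0501
```

Call:
step_arm(
  steps=[
    [0,0,0,0,0,4],
    [0,0,0,0,0,9],
    [0,0,0,0,0,14],
    [0,0,0,0,0,19],
    [0,0,0,0,0,24],
    [0,0,0,0,0,29],
    [0,0,0,0,0,34],
    [0,0,0,0,0,39],
    [0,0,0,0,0,44],
    [0,0,0,0,0,49],
  ],
)

```text
time: 3.95
eef_pos: [0.5816, -0.0531, 0.1654]
orientation: [0.001, 0.996, -0.091, 0.001]
contact_force: [1.0, -4.2, -0.2]
grip_width: 0.0493
```

Call:
step_arm(
  steps=[
    [0,0,0,0,0,5],
    [0,0,0,0,0,10],
    [0,0,0,0,0,15],
    [0,0,0,0,0,20],
    [0,0,0,0,0,25],
    [0,0,0,0,0,29],
    [0,0,0,0,0,32],
    [0,0,0,0,0,34],
    [0,0,0,0,0,35.5],
    [0,0,0,0,0,35.5],
  ],
)

```text
time: 4.78
eef_pos: [0.5813, -0.0531, 0.1654]
orientation: [0.001, 0.922, -0.387, 0.001]
contact_force: [0.6, -4.5, 0.0]
grip_width: 0.05
```

Call:
step_arm(
  steps=[
    [0,0,0,0,0,0],
    [0,0,0,0,0,0],
    [0,0,0,0,0,0],
  ],
)

```text
time: 5.03
eef_pos: [0.5812, -0.0531, 0.1654]
orientation: [0.001, 0.922, -0.387, 0.001]
contact_force: [1.0, -5.5, -0.4]
grip_width: 0.05
```

Run:
```python
from workcell import arm
o=arm.get_obs(); print(o)
```

```text
{'time': 5.0333, 'joint_positions': array([-0.2816974 ,  0.64313097,  1.6452361 , -0.00252159,  0.85155194,
        2.08631561]), 'joint_vel': array([ 4.76379890e-04,  5.55722241e-04, -5.83338352e-04, -3.81052383e-04,
       -7.35868668e-04,  6.01898202e-05]), 'effort': array([  2.5690493 , -43.32234263, -11.00516349,   1.48324896,
         0.529342  ,   0.56021389]), 'eef_pos': array([ 0.58124582, -0.05311946,  0.16544092]), 'orientation': array([ 8.45106565e-04,  9.21923074e-01, -3.87370939e-01,  9.41827692e-04]), 'contact_force': array([ 0.9928752 , -5.48257179, -0.42711348]), 'torque': array([-0.85388268, -0.15513318,  0.57369375]), 'grip_width': 0.04999905507893414}
```

Call:
step_arm(
  steps=[
    [0,0,0,0,0,0],
    [0,0,0,0,0,0],
    [0,0,0,0,0,0],
    [0,0,0,0,0,0],
    [0,0,0,0,0,0],
    [0,0,0,0,0,0],
  ],
  claw=1,
)

```text
time: 5.53
eef_pos: [0.5806, -0.0518, 0.1652]
orientation: [-0.0, 0.921, -0.389, -0.0]
contact_force: [0.8, -0.3, 0.1]
grip_width: 0.0819
```

Call:
step_arm(
  steps=[
    [0,0,-2,0,0,0],
    [0,0,-5,0,0,0],
    [0,0,-8,0,0,0],
    [0,0,-10,0,0,0],
    [0,0,-11,0,0,0],
    [0,0,-11,0,0,0],
    [0,0,-11,0,0,0],
  ],
)

```text
time: 6.12
eef_pos: [0.5804, -0.0519, 0.2749]
orientation: [-0.0, 0.921, -0.389, -0.0]
contact_force: [-0.7, -0.6, 0.1]
grip_width: 0.0871
```

Run:
```python
from workcell import arm
from h import *
c=arm.camera("wrist"); cv2.imwrite("pics/w2.png",c["img"][:,:,::-1])
o=arm.get_obs(); print(o["eef_pos"],o["orientation"])
W=cloud(c); hsv=cv2.cvtColor(c["img"],cv2.COLOR_RGB2HSV).astype(int)
X,Y,Z=W[...,0],W[...,1],W[...,2]
near=np.hypot(X-.581,Y+.053)<.045
def rc(m,n):
    m=cv2.morphologyEx(m.astype(np.uint8),cv2.MORPH_OPEN,np.ones((3,3)))>0
    p=W[m]; print(n,len(p),p.mean(0).round(4) if len(p) else 0,cv2.minAreaRect((p[:,:2]*1000).astype(np.float32)) if len(p)>3 else 0)
rc(near&(Z>.106)&(Z<.12),"lugs")
rc(near&(Z>.106)&(Z<.12)&(hsv[...,1]>150),"red")
```

```text
[ 0.57991702 -0.05182965  0.27398324] [ 1.10073289e-04  9.21426558e-01 -3.88550365e-01 -1.30399380e-03]
lugs 363 [ 0.5806 -0.0539  0.1125] ((580.3173828125, -53.14848327636719), (49.88423156738281, 18.445276260375977), 46.30026626586914)
red 51 [ 0.5995 -0.0408  0.1118] ((599.1697387695312, -39.50527572631836), (5.340556621551514, 12.345355033874512), 19.435617446899414)
```

View pics/w2.png

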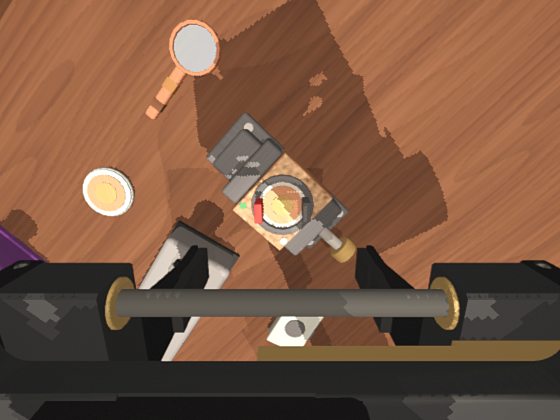

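Call:
step_arm(
  steps=[
    [-2,-2,0,0,0,-6],
    [-4,-4,0,0,0,-12],
    [-6,-6,0,0,0,-18],
    [-8,-8,0,0,0,-24],
    [-10,-9.8,0,0,0,-30],
    [-12,-11.5,0,0,0,-36],
    [-14,-13.3,0,0,0,-42],
    [-15.6,-15.1,0,0,0,-48],
    [-15.6,-15.1,0,0,0,-53],
    [-15.6,-15.1,0,0,0,-56.7],
  ],
)

```text
time: 7.0
eef_pos: [0.5787, 0.1667, 0.2727]
orientation: [-0.0, 0.995, 0.099, -0.002]
contact_force: [-0.3, -0.1, -0.9]
grip_width: 0.0867
```

Call:
step_arm(
  steps=[
    [0,0,0,0,0,0],
    [0,0,0,0,0,0],
    [0,0,0,0,0,0],
  ],
)

```text
time: 7.25
eef_pos: [0.5795, 0.1647, 0.274]
orientation: [-0.0, 0.996, 0.095, -0.001]
contact_force: [0.1, -0.5, 0.1]
grip_width: 0.0868
```

Run:
```python
from workcell import arm
from h import *
c=arm.camera("wrist"); cv2.imwrite("pics/w3.png",c["img"][:,:,::-1])
o=arm.get_obs(); print(o["eef_pos"],o["orientation"],o["joint_positions"])
W=cloud(c); hsv=cv2.cvtColor(c["img"],cv2.COLOR_RGB2HSV).astype(int)
X,Y,Z=W[...,0],W[...,1],W[...,2]
near=np.hypot(X-.58,Y-.16)<.06
def rc(m,n):
    m=cv2.morphologyEx(m.astype(np.uint8),cv2.MORPH_OPEN,np.ones((3,3)))>0
    p=W[m]; print(n,len(p),p.mean(0).round(4) if len(p) else 0,cv2.minAreaRect((p[:,:2]*1000).astype(np.float32)) if len(p)>3 else 0)
rc(near&(Z>.143)&(Z<.158),"grip top")
rc(near&(Z>.10)&(Z<.13)&(hsv[...,0]<22)&(hsv[...,1]>150),"orange")
rc(near&(Z>.122)&(Z<.13)&(hsv[...,0]<22)&(hsv[...,1]>150),"orange top")
```

```text
[0.57969429 0.16460981 0.27432045] [-2.32313559e-05  9.95501163e-01  9.47451703e-02 -8.86983914e-04] [9.14048967e-02 5.18239734e-01 1.50848547e+00 4.48285126e-05
 1.11664157e+00 1.47240646e+00]
grip top 1079 [0.5786 0.1728 0.1485] ((577.5048217773438, 172.82562255859375), (25.239770889282227, 27.90480613708496), 11.393060684204102)
orange 319 [0.5859 0.1418 0.1189] ((583.6947021484375, 140.76828002929688), (15.446187973022461, 13.106715202331543), 10.796216011047363)
orange top 126 [0.5842 0.1437 0.1254] ((583.7984619140625, 143.65782165527344), (14.008553504943848, 5.946657657623291), 12.455039978027344)
```

View pics/w3.png

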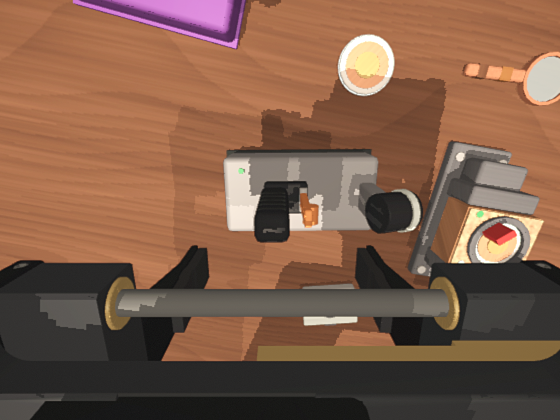

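Call:
step_arm(
  steps=[
    [-0.05,-0.05,2,0,0,0],
    [-0.05,-0.05,4,0,0,0],
    [-0.05,-0.05,6,0,0,0],
    [-0.05,-0.05,8,0,0,0],
    [-0.05,-0.05,9.5,0,0,0],
    [-0.05,-0.05,10.5,0,0,0],
    [-0.05,-0.05,11.1,0,0,0],
    [-0.05,-0.05,11.1,0,0,0],
    [-0.05,-0.05,11.1,0,0,0],
  ],
)

```text
time: 8.05
eef_pos: [0.5797, 0.1653, 0.1645]
orientation: [-0.0, 0.995, 0.095, 0.0]
contact_force: [-0.1, -0.0, 0.8]
grip_width: 0.0869
```

Run:
```python
from workcell import arm
from h import *
for n in ["scene","wrist"]:
    c=arm.camera(n); cv2.imwrite(f"pics/{n}4.png",cv2.resize(c["img"][150:300,180:400],None,fx=3.5,fy=3.5)[:,:,::-1] if n=="scene" else c["img"][:,:,::-1])
print(arm.get_obs())
```

```text
{'time': 8.15, 'joint_positions': array([9.27427622e-02, 6.63003605e-01, 1.59461311e+00, 4.12868981e-05,
       8.81818396e-01, 1.47217754e+00]), 'joint_vel': array([ 0.00147075, -0.00583557, -0.00015905, -0.00010902,  0.00080449,
        0.00044122]), 'effort': array([-4.05973778e-02, -4.45770049e+01, -1.27178469e+01,  3.24389536e-02,
       -6.35469449e-02,  9.18588921e-04]), 'eef_pos': array([0.58012593, 0.1654439 , 0.16526959]), 'orientation': array([-1.27792413e-05,  9.95426759e-01,  9.55217482e-02,  1.07881361e-03]), 'contact_force': array([-0.03850157, -0.86434785,  0.68714832]), 'torque': array([ 0.02899646, -0.0239799 , -0.03120944]), 'grip_width': 0.08715648700602416}
```

View pics/scene4.png

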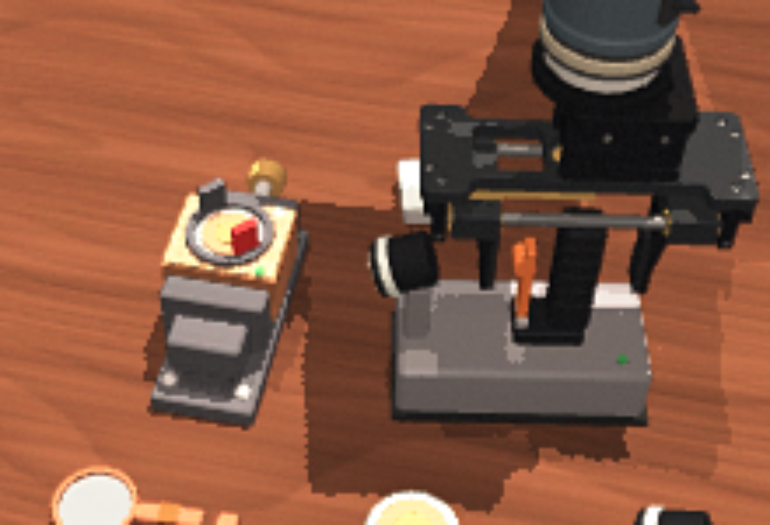

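View pics/wrist4.png

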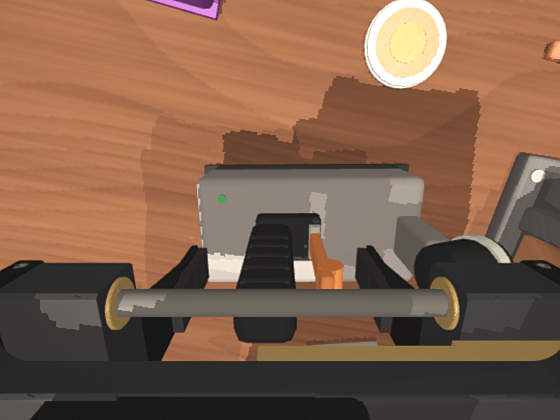

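Call:
step_arm(
  steps=[
    [0,0,0,0,0,0],
    [0,0,0,0,0,0],
    [0,0,0,0,0,0],
    [0,0,0,0,0,0],
    [0,0,0,0,0,0],
    [0,0,0,0,0,0],
    [0,0,0,0,0,0],
    [0,0,0,0,0,0],
    [0,0,0,0,0,0],
    [0,0,0,0,0,0],
  ],
  claw=-1,
  newtons=25,
)

```text
time: 8.98
eef_pos: [0.5797, 0.1653, 0.165]
orientation: [0.0, 0.995, 0.096, 0.0]
contact_force: [-0.4, -1.6, 5.7]
grip_width: 0.0426
```

Call:
step_arm(
  steps=[
    [0,0,0,0,0,0],
    [0,0,0,0,0,0],
    [0,0,0,0,0,0],
    [0,0,0,0,0,0],
    [0,0,0,0,0,0],
    [0,0,0,0,0,0],
    [0,0,0,0,0,0],
    [0,0,0,0,0,0],
    [0,0,0,0,0,0],
    [0,0,0,0,0,0],
  ],
)

```text
time: 9.82
eef_pos: [0.5797, 0.1653, 0.165]
orientation: [0.0, 0.995, 0.096, 0.0]
contact_force: [-1.6, -1.2, 5.2]
grip_width: 0.043
```

Run:
```python
from workcell import arm
from h import *
c=arm.camera("scene"); cv2.imwrite("pics/s5.png",cv2.resize(c["img"][150:300,180:400],None,fx=3.5,fy=3.5)[:,:,::-1])
print(arm.get_obs()["grip_width"],arm.get_obs()["contact_force"])
W=cloud(c); hsv=cv2.cvtColor(c["img"],cv2.COLOR_RGB2HSV).astype(int)
m=(np.hypot(W[...,0]-.58,W[...,1]-.16)<.06)&(W[...,2]>.1)&(hsv[...,0]<22)&(hsv[...,1]>150)
p=W[m];print(len(p),np.median(p,0),p.min(0),p.max(0))
```

```text
0.04312117080416211 [-0.4129093  -1.47351612  5.93230503]
156 [0.59048537 0.15193981 0.18577746] [0.56094354 0.10676891 0.10095798] [0.61806287 0.19789793 0.19623559]
```

View pics/s5.png

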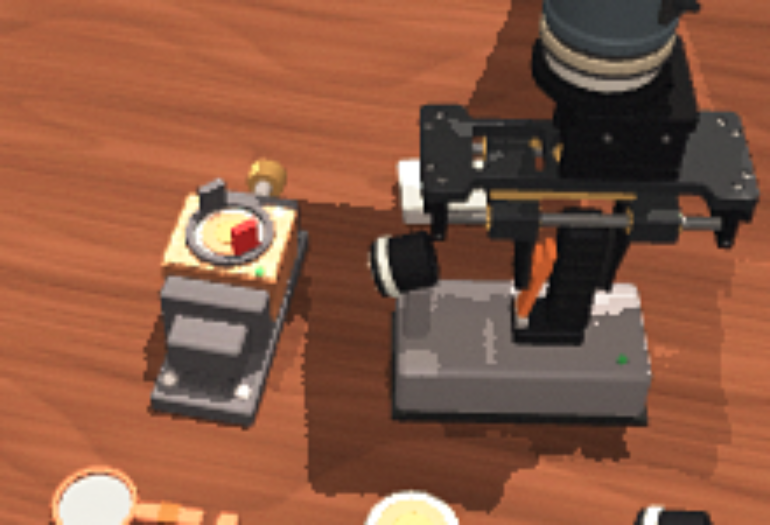

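Call:
step_arm(
  steps=[
    [0,0,0,0,0,0],
    [0,0,0,0,0,0],
    [0,0,0,0,0,0],
    [0,0,0,0,0,0],
    [0,0,0,0,0,0],
    [0,0,0,0,0,0],
    [0,0,0,0,0,0],
    [0,0,0,0,0,0],
  ],
)

```text
time: 10.53
eef_pos: [0.5797, 0.1653, 0.165]
orientation: [0.0, 0.995, 0.096, 0.0]
contact_force: [-0.9, -2.3, 5.0]
grip_width: 0.0427
```

Call:
step_arm(
  steps=[
    [0,0,0,0,0,0],
    [0,0,0,0,0,0],
    [0,0,0,0,0,0],
    [0,0,0,0,0,0],
    [0,0,0,0,0,0],
    [0,0,0,0,0,0],
    [0,0,0,0,0,0],
    [0,0,0,0,0,0],
  ],
  claw=1,
)

```text
time: 11.2
eef_pos: [0.5791, 0.1659, 0.164]
orientation: [-0.0, 0.995, 0.096, -0.0]
contact_force: [-0.0, 0.1, -0.5]
grip_width: 0.0842
```

Call:
step_arm(
  steps=[
    [0,0,-2,0,0,0],
    [0,0,-5,0,0,0],
    [0,0,-8,0,0,0],
    [0,0,-10,0,0,0],
    [0,0,-11,0,0,0],
    [0,0,-11,0,0,0],
    [0,0,-11,0,0,0],
  ],
)

```text
time: 11.78
eef_pos: [0.579, 0.1656, 0.2739]
orientation: [-0.0, 0.995, 0.096, -0.0]
contact_force: [0.3, -0.2, 0.1]
grip_width: 0.087
```

Run:
```python
from workcell import arm
from h import *
c=arm.camera("wrist"); cv2.imwrite("pics/w6.png",c["img"][:,:,::-1])
W=cloud(c); hsv=cv2.cvtColor(c["img"],cv2.COLOR_RGB2HSV).astype(int)
X,Y,Z=W[...,0],W[...,1],W[...,2]
m=(np.hypot(X-.58,Y-.16)<.06)&(Z>.10)&(Z<.13)&(hsv[...,0]<22)&(hsv[...,1]>150)
print("orange",cv2.minAreaRect((W[m][:,:2]*1000).astype(np.float32)),W[m].mean(0))
m=(np.hypot(X-.581,Y+.053)<.045)&(Z>.106)&(Z<.12)
print("lugs",cv2.minAreaRect((W[m][:,:2]*1000).astype(np.float32)))
a=np.load("pics/scene0.npz");s=arm.camera("scene");cv2.imwrite("pics/s6.png",s["img"][:,:,::-1])
d=np.abs(a["img"].astype(int)-s["img"]).max(2)
for n,(x0,x1,y0,y1) in dict(loupe=(190,252,280,310),caps=(280,316,288,318),snuff=(292,322,192,212)).items():
    print(n,(d[y0:y1,x0:x1]>60).mean())
print(arm.get_obs())
```

```text
orange ((583.767822265625, 140.7285614013672), (15.478580474853516, 12.529501914978027), 11.271414756774902) [0.58574402 0.14181586 0.11890322]
lugs ((595.1279907226562, -37.41754913330078), (8.562726974487305, 18.83889389038086), 44.34987258911133)
loupe 0.0
caps 0.2722222222222222
snuff 0.31166666666666665
{'time': 11.8833, 'joint_positions': array([9.29111112e-02, 5.19570450e-01, 1.51212101e+00, 1.35023351e-04,
       1.11358012e+00, 1.47199899e+00]), 'joint_vel': array([-0.00126921,  0.00798642,  0.00016395, -0.00151221,  0.00214215,
        0.00097987]), 'effort': array([ 4.27596609e-02, -4.35424519e+01, -1.71450537e+01,  4.30208584e-02,
       -8.55176593e-02,  1.10610706e-04]), 'eef_pos': array([0.57831024, 0.16539611, 0.27243994]), 'orientation': array([-6.59357516e-05,  9.95410677e-01,  9.56775675e-02, -1.83927405e-03]), 'contact_force': array([-0.4688223 , -0.24071579, -0.49904668]), 'torque': array([-0.02768094,  0.02748519,  0.0050228 ]), 'grip_width': 0.08720139485259883}
```

View pics/s6.png

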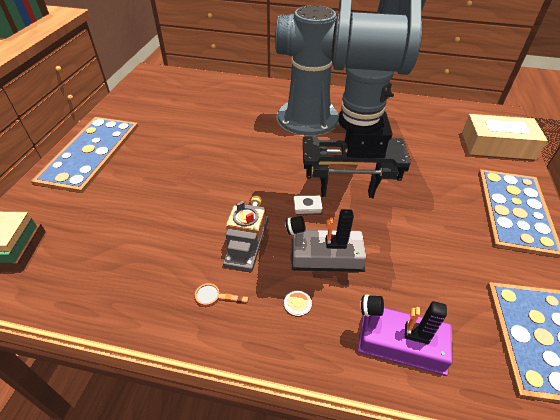

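```bash
python3 -c "
from workcell import arm
print(arm.sign_off())"
```

```text
the job is handed in; nothing more can be done
None
```

The ring is locked, the picture was taken, and the job is handed in. It took about 12 s of the 48 s allowed, and no verdict was reported.

- **Ring:** I gripped both lugs (finger opening 50 mm, as given) and turned the ring clockwise by about 84°. It came up against the stop with 0.57 N m, well above the 0.06 N m of friction. The lugs then measured about 44–46°, against 45° for locked, with the red lug beside the green dot.
- **Trigger:** I squeezed the trigger against the grip for about 2 s in all. The finger opening read 43 mm, slightly under the expected 44 mm, and the picture showed the trigger tilted back against the grip. After release the pad measured where it was before the squeeze, so it had sprung back.
- **Bystanders:** The loupe's image was unchanged. My before/after image comparison flagged 27% of the pixels at the capsule and 31% at the snuff box. I put that down to the arm's shadow, because by eye both sit at the same pixel positions as at the start. I did not measure their positions again.
- **Arm at hand-in:** The gripper was open and raised clear of everything, with about zero contact force.

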